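# Verify a hardness probe on its reference block

### The arm

A 7-joint arm with a two-finger parallel gripper is mounted at the origin on the work surface. World frame = base frame: x ahead of the robot, y to its left, z up, the work surface at z = 0. Lengths are in m, angles in rad, forces in N, time in s.
With the tool pointing down it reaches from about 0.4 to 0.85 m from the base axis. Payload 4.5 kg.
Tool frame: the origin (TCP) lies at the very end of the fingers, on their centre line; the grasp point (between the pads) lies 19 mm behind it; z points along the fingers, y is the line along which they close (so a half turn about z gives the same grasp; the last joint's range is limited). The gripper opens to 88 mm and grips with 3 to 60 N. Pads are 18 mm wide; open, the fingers measure 123 mm over their backs; the gripper's body (75 mm by 187 mm) begins 45 mm behind the grasp point.
Start: joints at [-1.118, 0.689, -0.195, 1.565, 0.157, 0.902, -0.215], TCP at [0.254, 0.571, 0.239] pointing down, gripper open.
Joint ranges: [-3.01, 3.01], [-0.46, 2.08], [-1.47, 1.51], [0.13, 2.56], [-1, 4.14], [0.04, 2.09], [-2.66, 2.66]. Speed limits (rad/s): [2.57, 2.57, 3.14, 3.14, 3.14, 3.14, 3.14].

### API

Orientations are given as a unit quaternion [x, y, z, w].
In Python, from plant import r gives the robot as it stands. The module is installed in compiled form; this text tells all that it offers.
- The arm moves only by the shell command python3 -m pendant 'ROWS' [FORCE]. ROWS is JSON, one flat list of numbers, 7 for each row, row after row: the opening, from 0 (shut) to 1 (fully open), then the shift along the tool's x, y, z scaled (see below), then the turn, a rotation vector about the tool's x, y, z scaled (see below). A call has 1 to 12 rows; each row is the pose to reach, as a shift and turn from the pose commanded when the call began, along the tool's axes at that moment; what a row does not reach only later rows make up. The controller multiplies each number of a shift by 0.15 m and each number of a turn by pi/2 rad. A row lasts 1/10 s, in which the tool goes at most 50 mm and 8.59 degrees, less where a joint would pass 70% of its speed; a pose out of reach is approached as far as the arm can. A call with a number of a shift or a turn outside -1 to 1 is refused whole. A call with a gripper value outside its range is refused whole. The fingers move at their own pace and stop on an object; FORCE is the grip in N (left out, the last holds). Time passes only in rows, so rows that repeat a pose let the fingers close. It gives the time, the measured TCP pose, the force, the opening and the grip force at its end, in the units of the state.
- r.get_state(): the state, without advancing time (a new reading comes with each control period).
- r.snapshot(name): name is "scene" or "top" or "wrist"; returns a dict with "img" (480x640x3 uint8, red, green, blue), "mtx" (3x3 intrinsics, pixels), "k1" (the pictures are not rectified: a ray, as slopes to the right and down, at radius r is drawn at 1 + k1 r^2 times it, then the intrinsics apply), "cam_to_world" (4x4, takes a point from camera to world coordinates). Camera axes: x right, y up, looking along -z (the intrinsics and any distortion apply to the point x, -y, -z); pixel columns grow to the right and rows downward; lengths in m; the calibration is good to about 2 mm. A picture is of the moment at which its call begins. There is no depth.
- r.finish_job(): hands the job in; it is judged then, once.
The state is a dict: "clock": time; "q": joint angles; "qd": joint speeds; "joint_torque": joint torques, N m; "tool_pos": TCP position; "eef_rot": TCP orientation; "contact_force": force on the tool from outside, world axes, zero at the start; "moment": the same for the moment, N m; "opening": opening from 0.0 (shut) to 1.0 (fully open); "finger_force": force on a finger pad.
Only numpy, scipy, OpenCV 4.12 (cv2) and the standard library are available. Lean on these libraries where they do the work, as an engineer would, in place of code of your own. Each camera call takes 0.05 s, during which the arm holds its last target. There are 200 camera calls.

### The job

Check the cordless hardness probe on its steel reference block: slide the clear dust cover of the blue block case all the way open to its end stop, then draw the probe out of its leaning stand and set its brass tip inside the red ring on the block. Hold the probe upright and press lightly, so that the sprung tip is pushed about half-way in and not to its bottom. The program finishes while holding: the gripper keeps the probe pressed steadily on the spot, nothing is put down, and the display unit, the black specimen and the amber bottle stay where they are.

Things in the scene. Friction and masses are not known exactly. Their poses are not given: they have to be found in the camera images.
- case: Blue block case, 96 x 190 x 37 mm (x, y, z), fixed on the table; origin at the centre of its underside, z up. Half of it at its -y end has a recess (66 x 77 mm) in which the steel block lies loose; the +y half is a solid deck. Between aluminium rails (tops 37 mm above the table) a clear cover plate 80 mm (x) by 88 mm (y), its top 33 mm above the table, slides along the case's y axis.
- cover (a joint): How far the clear cover is slid towards the case's +y, in m: 0 = over the block, 0.088 = fully open at its end stop. About 2 N moves it; it stays where it is left. It starts 0 to 0.02 open.
- cover_grip (a point): Centre of the top of the cover's black grip bar, 59 mm above the table. The bar is 14 mm wide (along the case's y, the sliding direction), 44 mm long (along its x) and stands 26 mm up from the cover plate, near the plate's +y edge.
- block: Round steel reference block, 62 mm across, 16 mm thick, lying in the case's recess; origin at the centre of its underside, 8 mm above the table. It may stand at any yaw.
- spot (a point): Centre of the red ring (17 mm outside, 12 mm inside) painted on the block's top face, 24 mm above the table and 14 mm off the block's axis along the block's own x.
- stand: Grey stand, fixed: base 110 x 90 x 10 mm; an open aluminium tube (30 mm outside) leans 0.40 rad from upright, its top towards the stand's -x; the centre of the tube's upper rim lies 92 mm straight above the stand's origin (origin on the table).
- probe: Loose probe, about 0.17 kg, standing in the tube: steel nose 18 mm across and 55 mm long, then a black body 27 mm across and 80 mm long whose shoulder sits on the tube's rim, then a small cap (5 mm). Origin at the centre of the nose's end face; its z axis runs up along the probe to the cap. To take it out draw it about 70 mm along its own axis.
- probe_grip (a point): Where to grip: on the probe's axis, 88 mm above its origin (33 mm above the shoulder), 98 mm from the tip when the tip is fully out.
- tip (a point): The rounded end of the brass tip (6 mm across), 10 mm beyond the nose's end face when fully out.
- plunger (a joint): How far the sprung brass tip is pushed into the nose, in m: 0 = out, 0.010 = bottomed. Spring: 1.2 N to start it, 0.6 N per mm after that, so half-way is about 4 N.
- readout: Bystander: grey desk display unit, 80 x 86 mm, about 50 mm high; origin under its centre.
- puck: Bystander: black mounted specimen, 32 mm across, 18 mm high; origin under its centre.
- bottle: Bystander: small amber bottle, 36 mm across, 85 mm high; origin under its centre.
There are look-alikes about, which are no part of the job. There is more than one size of the case; the one meant has the size given above.

How it is judged:
By the outcome, as a careful person would: the job done as asked, in the order asked, and still so for the second after the job is handed in, while the arm keeps its last pose, push and grip.
It also fails if it takes over 54 s, if anything falls off the work surface, if the arm or the gripper's body presses on something with over 40 N, if the wrist force passes 120 N, or if a joint passes its speed limit or range.

## Working session

There is one attempt and no reset: what is moved stays moved. The work goes in short steps, Python scripts to look and compute and a shell command to move; the robot and the scene stay as the last step left them, time stands still between calls to the robot, and variables do not carry over. Pictures are saved under pics/ and viewed, at most 10 in all, crops included, and the job is handed in when it is done.

```bash
mkdir -p pics; cat > h.py <<'E'
import numpy as np, cv2
from plant import r
from scipy.spatial.transform import Rotation as R
def snap(n,f):
    s=r.snapshot(n); cv2.imwrite(f'pics/{f}.png',s['img'][:,:,::-1]); 
    np.savez(f'pics/{f}.npz',**s); return s
def load(f): return dict(np.load(f'pics/{f}.npz'))
def ray(s,u,v):
    p=cv2.undistortPoints(np.array([[[u,v]]],float),s['mtx'],np.array([float(s['k1']),0,0,0]))[0,0]
    T=s['cam_to_world']; d=T[:3,:3]@np.array([p[0],-p[1],-1]); return T[:3,3],d/np.linalg.norm(d)
def plane(s,u,v,z):
    o,d=ray(s,u,v); return o+d*(z-o[2])/d[2]
def proj(s,P):
    T=s['cam_to_world']; c=T[:3,:3].T@(np.array(P)-T[:3,3]); a=np.array([c[0],-c[1]])/-c[2]
    a=a*(1+float(s['k1'])*(a@a)); return (s['mtx']@np.r_[a,1])[:2]
def tri(*l):
    A=sum(np.eye(3)-np.outer(d,d) for o,d in l); b=sum((np.eye(3)-np.outer(d,d))@o for o,d in l); return np.linalg.solve(A,b)
def goto(pos,Rt):
    "shift (units) and turn (units) from current pose"
    st=r.get_state(); Rc=R.from_quat(st['eef_rot'])
    sh=Rc.inv().apply(np.array(pos)-st['tool_pos'])/0.15
    tu=(Rc.inv()*Rt).as_rotvec()/(np.pi/2); return sh.round(3),tu.round(3)
E
python3 - <<'E'
from h import *
a=snap('scene','s0');b=snap('top','t0')
st=r.get_state();print(st)
for s in(a,b):print(s['cam_to_world'].round(3).tolist(),s['k1'])
E
```

```text
{'clock': 0.1, 'q': array([-1.11821407,  0.6898686 , -0.19453786,  1.56622934,  0.15730981,
        0.90250048, -0.21513184]), 'qd': array([ 0.00052146, -0.00141104, -0.00206782, -0.0014805 , -0.00066008,
        0.00057145,  0.00169276]), 'joint_torque': array([-2.72344121e-03, -5.28493881e+01, -1.27156813e+00, -1.53833896e+01,
       -5.26372832e-02,  1.97081506e-03,  3.86775071e-05]), 'tool_pos': array([0.25396045, 0.5704636 , 0.2380132 ]), 'eef_rot': array([ 2.07833504e-01,  9.78163884e-01, -7.98950639e-04, -1.09819174e-04]), 'contact_force': array([0.36211289, 0.27964354, 0.24944177]), 'moment': array([ 0.0382429 , -0.00820588,  0.01498484]), 'finger_force': 0.0, 'opening': 1.0031816045029134}
[[0.622, -0.635, 0.459, 0.926], [0.783, 0.506, -0.362, -0.307], [-0.002, 0.584, 0.811, 0.763], [0.0, 0.0, 0.0, 1.0]] -0.15197654276510408
[[0.013, 0.994, -0.109, 0.43], [-1.0, 0.014, 0.011, -0.013], [0.012, 0.109, 0.994, 1.218], [0.0, 0.0, 0.0, 1.0]] -0.21059791623018528
```

View pics/s0.png

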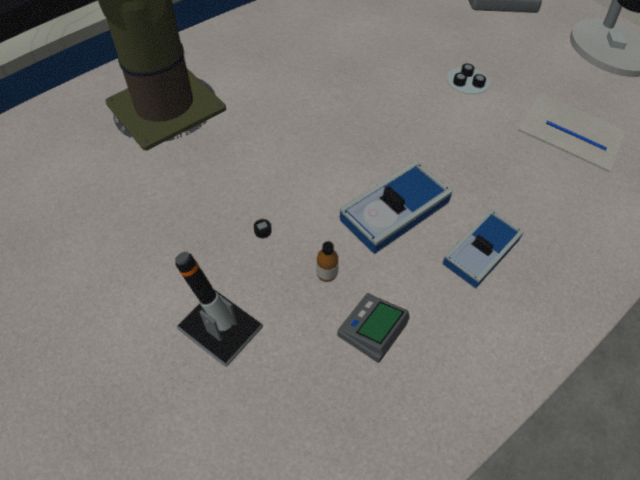

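View pics/t0.png

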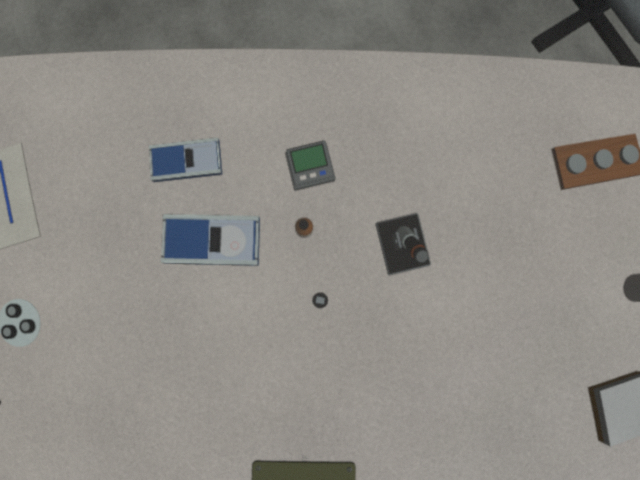

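The scene view shows the large case at about (395,205) with the ring near (372,212), the probe from (185,262) to (215,310), the bottle at (327,262) and the display at (375,325). The top view shows the case at (211,240), the stand at (404,243) and the puck at (320,300). I'll enlarge the case and stand to read pixels.

```bash
python3 - <<'E'
from h import *
a=load('s0')['img'];b=load('t0')['img']
c=lambda i,x,y:cv2.resize(i[y:y+100,x:x+133],(400,300),interpolation=cv2.INTER_CUBIC)
m=np.vstack([np.hstack([c(b,145,190),c(b,345,195)]),np.hstack([c(a,330,155),c(a,145,240)])])
cv2.imwrite('pics/m1.png',m[:,:,::-1])
E
```

```text
(no output)
```

View pics/m1.png

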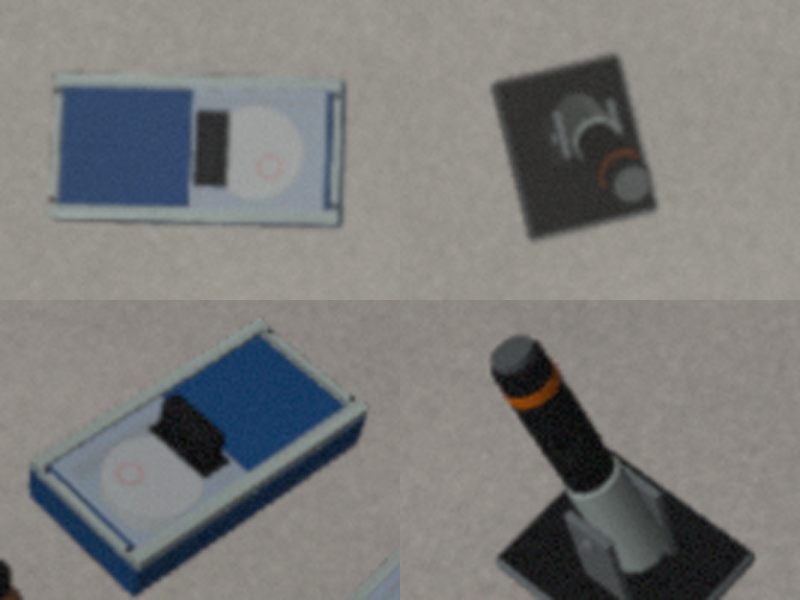

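```bash
python3 - <<'E'
from h import *
a=load('s0');b=load('t0')
tp=lambda x,y:(145+x/3.0075,190+y/3)
ts=lambda x,y:(345+(x-400)/3.0075,195+y/3)
sc=lambda x,y:(330+x/3.0075,155+(y-300)/3)
ss=lambda x,y:(145+(x-400)/3.0075,240+(y-300)/3)
C=np.array([plane(b,*tp(*p),.037) for p in[(55,75),(343,82),(341,225),(52,216)]])
print('case top',C.round(4).tolist(),C.mean(0))
Cs=np.array([plane(a,*sc(*p),.037) for p in[(262,322),(33,465),(133,560),(366,405)]])
print('case scene',Cs.round(4).tolist(),Cs.mean(0))
S=np.array([plane(b,*ts(*p),.01) for p in[(493,85),(617,57),(656,208),(531,239)]])
print('stand',S.round(4).tolist(),S.mean(0))
cap=tri(ray(b,*ts(631,184)),ray(a,*ss(516,354)));print('cap',cap)
print('capproj',proj(a,cap)-ss(516,354),proj(b,cap)-ts(631,184))
for z in[.059]:print('grip',plane(b,*tp(212,147),z),plane(a,*sc(188,425),z))
print('ring',plane(b,*tp(270,167),.024),plane(a,*sc(130,473),.024))
for d in [C[0]-C[1],C[3]-C[2],Cs[0]-Cs[1],Cs[3]-Cs[2]]:print('ydir',np.degrees(np.arctan2(d[1],d[0])),np.linalg.norm(d))
for d in [S[1]-S[0],S[2]-S[3],S[2]-S[1],S[3]-S[0]]:print('st',np.degrees(np.arctan2(d[1],d[0])),np.linalg.norm(d))
E
```

```text
case top [[0.5846, 0.2839, 0.037], [0.5825, 0.094, 0.037], [0.4897, 0.0931, 0.037], [0.4921, 0.2822, 0.037]] [0.53723793 0.18828641 0.037     ]
case scene [[0.4986, 0.2801, 0.037], [0.4973, 0.0913, 0.037], [0.5845, 0.0911, 0.037], [0.5875, 0.2808, 0.037]] [0.54198636 0.18579299 0.037     ]
stand [[0.5774, -0.1366, 0.01], [0.5975, -0.2197, 0.01], [0.4968, -0.2456, 0.01], [0.4754, -0.1622, 0.01]] [ 0.53679197 -0.19102021  0.01      ]
cap [ 0.50211101 -0.20117597  0.1640781 ]
capproj [-0.13885505  0.01700896] [-0.0996419  -0.04502202]
grip [0.53683153 0.17455366 0.059     ] [0.54348463 0.16892962 0.059     ]
ring [0.52751628 0.14163954 0.024     ] [0.5301854  0.13958895 0.024     ]
ydir 89.35978475208239 0.18988048102164473
ydir 89.2742942874993 0.1890704631446715
ydir 89.61585372716743 0.1888081527561154
ydir 89.07929187780468 0.18972408502810362
st -76.38914870003201 0.08554304271470556
st -75.6414488510858 0.08610377511691468
st -165.59439763290018 0.10400743669429602
st -165.90448242807432 0.10512479938268274
```

```bash
python3 -m pendant '[0.6,-0.3,-0.18,0,0,0,0, 0.6,-0.6,-0.36,0,0,0,-0.06, 0.6,-0.94,-0.55,0,0,0,-0.12, 0.6,-0.94,-0.55,0,0,0,-0.12]'
python3 -m pendant '[0.6,-0.3,-0.18,0,0,0,0, 0.6,-0.6,-0.36,0,0,0,-0.06, 0.6,-0.94,-0.55,0,0,0,-0.14, 0.6,-0.94,-0.55,0,0,0,-0.14]'
python3 - <<'E'
from h import *
print(r.get_state()['q'],r.get_state()['clock'])
print(goto([.537,.173,.14],R.from_matrix(np.array([[-1,0,0],[0,1,0],[0,0,-1]]).T)))
E
```

```text
clock: 0.5
tool_pos: [0.3541, 0.4316, 0.2381]
eef_rot: [0.118, 0.993, -0.003, 0.001]
contact_force: [0.3, 0.7, -0.1]
opening: 0.665
finger_force: 0.0
clock: 0.9
tool_pos: [0.4729, 0.3196, 0.238]
eef_rot: [0.009, 1.0, -0.002, 0.001]
contact_force: [0.4, 0.0, -0.1]
opening: 0.597
finger_force: 0.0
[-0.47103226  0.63057049 -0.34756066  1.72837746  0.28055018  0.83296164
  0.60496638] 0.9
(array([-0.444, -0.966,  0.658]), array([-0.002,  0.001, -0.012]))
```

```bash
python3 -m pendant '[0.6,-0.15,-0.3,0.1,0,0,0, 0.6,-0.3,-0.6,0.2,0,0,-0.01, 0.6,-0.44,-0.97,0.3,0,0,-0.01, 0.6,-0.44,-0.97,0.5,0,0,-0.01, 0.6,-0.44,-0.97,0.5,0,0,-0.01]'
python3 - <<'E'
from h import *
s=snap('wrist','w0');snap('top','t1')
print(r.get_state()['q'],r.get_state()['tool_pos'],r.get_state()['clock'])
E
```

```text
clock: 1.4
tool_pos: [0.5308, 0.1752, 0.1603]
eef_rot: [0.0, 1.0, -0.003, -0.003]
contact_force: [-0.3, -1.4, -0.1]
opening: 0.602
finger_force: 0.0
[-0.21332415  0.72251349 -0.33246374  1.82625388  0.35971582  0.65300621
  0.8198316 ] [0.53148974 0.18156301 0.16378378] 1.5
```

View pics/w0.png

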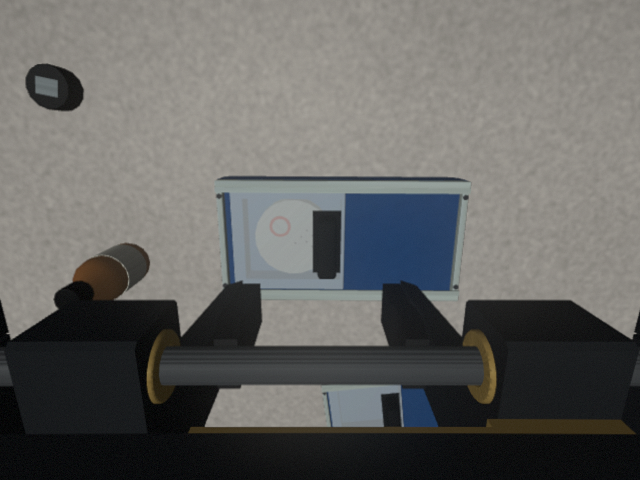

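Wrist view: the bar is at about (313–341, 210–272), the ring at (280,227), the rails' corners at (218,180), (469,182), (222,293), (459,294), and the fingers straddle the bar.

```bash
python3 - <<'E'
from h import *
s=load('w0'); print(s['cam_to_world'].round(3).tolist())
for n,p,z in[('bar',(327,241),.059),('bar-y',(313,241),.059),('bar+y',(341,241),.059),('bartop',(327,210),.059),('barbot',(327,274),.059),('ring',(280,227),.024),('c',(218,180),.037),('c',(469,182),.037),('c',(222,293),.037),('c',(459,294),.037)]:print(n,plane(s,*p,z).round(4))
st=r.get_state();print(st['tool_pos'],R.from_quat(st['eef_rot']).as_matrix().round(3))
E
```

```text
[[0.0, -0.964, -0.264, 0.462], [1.0, -0.001, 0.005, 0.176], [-0.005, -0.264, 0.964, 0.307], [0.0, 0.0, 0.0, 1.0]]
bar [0.5307 0.1791 0.059 ]
bar-y [0.5307 0.1691 0.059 ]
bar+y [0.5306 0.189  0.059 ]
bartop [0.5084 0.179  0.059 ]
barbot [0.5556 0.1792 0.059 ]
ring [0.5288 0.1418 0.024 ]
c [0.4901 0.0987 0.037 ]
c [0.4916 0.2838 0.037 ]
c [0.5802 0.0951 0.037 ]
c [0.5808 0.2853 0.037 ]
[0.53148974 0.18156301 0.16378378] [[-1.    -0.006 -0.002]
 [-0.006  1.     0.001]
 [ 0.002  0.001 -1.   ]]
```

```bash
python3 -m pendant '[0.5,-0.03,-0.03,0.3,0,0,0, 0.5,-0.03,-0.03,0.55,0,0,0, 0.5,-0.03,-0.03,0.7,0,0,0, 0.5,-0.03,-0.03,0.8,0,0,0, 0.5,-0.03,-0.03,0.81,0,0,0, 0,-0.03,-0.03,0.81,0,0,0, 0,-0.03,-0.03,0.81,0,0,0, 0,-0.03,-0.03,0.81,0,0,0, 0,-0.03,-0.03,0.81,0,0,0, 0,-0.03,-0.03,0.81,0,0,0]' 15
```

```text
clock: 2.5
tool_pos: [0.5376, 0.1762, 0.0432]
eef_rot: [-0.003, 1.0, 0.001, 0.001]
contact_force: [0.9, 1.9, 6.7]
opening: 0.156
finger_force: 15.0
```

```bash
python3 -m pendant '[0,0,0.08,0,0,0,0, 0,0,0.16,0,0,0,0, 0,0,0.24,0,0,0,0, 0,0,0.32,0,0,0,0, 0,0,0.38,0,0,0,0, 0,0,0.42,0,0,0,0, 0,0,0.42,0,0,0,0]'
python3 -m pendant '[0,0,0.03,0,0,0,0, 0,0,0.06,0,0,0,0, 0,0,0.09,0,0,0,0]'
python3 -m pendant '[0,0,0.02,0,0,0,0, 0,0,0.04,0,0,0,0]'
```

```text
clock: 3.2
tool_pos: [0.5379, 0.2391, 0.0432]
eef_rot: [-0.003, 1.0, 0.001, 0.001]
contact_force: [0.3, 0.8, 5.6]
opening: 0.157
finger_force: 15.0
clock: 3.5
tool_pos: [0.538, 0.2505, 0.0432]
eef_rot: [-0.002, 1.0, -0.001, 0.001]
contact_force: [0.9, -2.3, 6.8]
opening: 0.159
finger_force: 15.0
clock: 3.7
tool_pos: [0.538, 0.2565, 0.0432]
eef_rot: [-0.002, 1.0, -0.0, 0.001]
contact_force: [1.5, -3.1, 6.6]
opening: 0.157
finger_force: 15.0
```

```bash
python3 -m pendant '[0,0,0.02,0,0,0,0, 0,0,0.04,0,0,0,0]'
python3 -m pendant '[0,0,0.02,0,0,0,0, 0,0,0.04,0,0,0,0]'
python3 - <<'E'
from h import *
s=snap('scene','s1');s=snap('top','t1')
a=load('s1')['img'];b=load('t1')['img']
c=lambda i,x,y:cv2.resize(i[y:y+100,x:x+133],(400,300),interpolation=cv2.INTER_CUBIC)
cv2.imwrite('pics/m2.png',np.hstack([c(b,145,190),c(a,330,155)])[:,:,::-1])
E
```

```text
clock: 3.9
tool_pos: [0.538, 0.2624, 0.0432]
eef_rot: [-0.002, 1.0, -0.001, 0.001]
contact_force: [1.2, -2.2, 6.5]
opening: 0.156
finger_force: 15.0
clock: 4.1
tool_pos: [0.538, 0.2641, 0.043]
eef_rot: [-0.001, 1.0, -0.004, 0.001]
contact_force: [1.7, -10.8, 10.5]
opening: 0.158
finger_force: 15.0
```

View pics/m2.png

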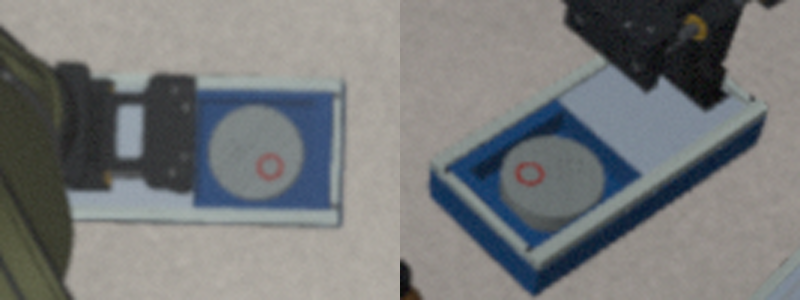

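The cover is at its stop (10.8 N, 88 mm of travel, recess fully clear); the red ring shows at (270,167) in the top crop and (530,173) in the scene crop. I'll measure the ring by colour and release the bar.

```bash
python3 -m pendant '[0,0,0.02,0,0,0,0, 0.35,0,0.02,0,0,0,0, 0.35,0,0.02,0,0,0,0, 0.35,0,0,0,0,0,0, 0.35,0,0,-0.3,0,0,0, 0.35,0,0,-0.7,0,0,0, 0.35,0,0,-1,0,0,0, 0.35,0,0,-1,0,0,0]'
python3 - <<'E'
from h import *
def ring(f,box):
    s=load(f);i=s['img'].astype(int);x,y,w,h=box
    c=i[y:y+h,x:x+w];m=(c[...,0]-np.maximum(c[...,1],c[...,2]))>30
    k=np.argwhere(m); e=(k.min(0)+k.max(0))/2; u,v=e[1]+x,e[0]+y
    print(f,m.sum(),k.mean(0)[::-1]+[x,y],(u,v),plane(s,u,v,.024))
    return ray(s,u,v)
a=ring('t1',(210,220,50,40));b=ring('s1',(350,190,50,50));print(tri(a,b))
# probe rays, orange band
def band(f,box):
    s=load(f);i=s['img'].astype(int);x,y,w,h=box
    c=i[y:y+h,x:x+w];m=(c[...,0]-c[...,2])>40
    k=np.argwhere(m);print(f,m.sum(),k.mean(0)[::-1]+[x,y])
band('t0',(390,210,50,60));band('s0',(150,240,80,60))
print(r.get_state()['q'],r.get_state()['tool_pos'])
u=np.array([-.3773,-.0962,.921]);rim=np.array([.537,-.191,.092])
y=np.array([.2473,-.969,0])*-1;z=-u;x=np.cross(y,z)
Rt=R.from_matrix(np.array([x,y,z]).T)
g=rim+(100-55)*1e-3*u; print('grasp',g,'tcp',g-.019*u,'pre',g+.1*u)
print(goto(g+.08*u,Rt))
E
```

```text
clock: 5.0
tool_pos: [0.539, 0.2726, 0.1983]
eef_rot: [-0.003, 1.0, 0.004, 0.005]
contact_force: [0.3, 0.6, -0.4]
opening: 0.348
finger_force: 0.0
t1 17 [234.29411765 245.88235294] (np.float64(234.5), np.float64(245.5)) [0.52783572 0.14219268 0.024     ]
s1 30 [372.86666667 212.63333333] (np.float64(373.0), np.float64(212.5)) [0.52965255 0.13952881 0.024     ]
[0.5278458  0.14229377 0.02014618]
t0 0 [nan nan]
s0 93 [189.65591398 271.31182796]
[-0.35259986  0.71770217 -0.33607012  1.68008791  0.31096201  0.78478442
  0.7458345 ] [0.53903621 0.27262369 0.19832255]
grasp [ 0.5200215 -0.195329   0.133445 ] tcp [ 0.5271902 -0.1935012  0.115946 ] pre [ 0.4822915 -0.204949   0.225545 ]
(array([ 0.346, -3.168, -0.085]), array([-0.027, -0.247, -0.154]))<stdin>:13: RuntimeWarning: Mean of empty slice.
  ret = um.true_divide(
```

```bash
python3 -m pendant '[0.7,0.05,-0.3,-0.1,0,0,0, 0.7,0.1,-0.6,-0.3,0,0,0, 0.7,0.15,-0.9,-0.3,0,0,0, 0.7,0.15,-1,-0.3,0,0,0]'
python3 -m pendant '[0.7,0.05,-0.3,0,0,0,-0.07, 0.7,0.1,-0.6,0,0,0,-0.15, 0.7,0.15,-0.9,0,0,0,-0.15, 0.7,0.15,-1,0,0,0,-0.15, 0.7,0.15,-1,0,0,0,-0.15]'
cat > g.py <<'E'
from h import *
import sys
rim=np.array([.537,-.191,.092])
def frame(u,y):
    z=-u;x=np.cross(y,z);return R.from_matrix(np.array([x,y,z]).T)
u=np.array([-.3773,-.0962,.921]);u/=np.linalg.norm(u)
yy=np.array([-.2473,.969,0]);yy/=np.linalg.norm(yy)
if __name__=='__main__':
    print(goto(rim+float(sys.argv[1])*u,frame(u,yy)),r.get_state()['q'].round(2))
E
python3 g.py .15
```

```text
clock: 5.4
tool_pos: [0.5135, 0.1136, 0.2372]
eef_rot: [0.0, 1.0, -0.002, -0.001]
contact_force: [0.5, 0.8, 0.5]
opening: 0.685
finger_force: 0.0
clock: 5.9
tool_pos: [0.4924, -0.0331, 0.2363]
eef_rot: [-0.118, 0.993, -0.0, -0.001]
contact_force: [-0.1, 0.3, -0.3]
opening: 0.701
finger_force: 0.0
(array([ 0.346, -1.098,  0.042]), array([-0.002, -0.256, -0.009])) [ 0.27  0.55 -0.47  1.95  0.36  0.73  1.4 ]
```

```bash
python3 -m pendant '[0.7,0.1,-0.3,0,0,-0.08,0, 0.7,0.2,-0.6,0,0,-0.16,-0.01, 0.7,0.3,-0.9,0,0,-0.25,-0.01, 0.7,0.35,-1,-0.1,0,-0.256,-0.01, 0.7,0.35,-1,-0.1,0,-0.256,-0.01, 0.7,0.35,-1,-0.1,0,-0.256,-0.01]'
python3 - <<'E'
from h import *
import g
print(goto(g.rim+.15*g.u,g.frame(g.u,g.yy)),r.get_state()['q'].round(2))
s=snap('wrist','w1')
for t in(.085,.03,0):print(t,proj(s,g.rim+t*g.u))
E
```

```text
clock: 6.5
tool_pos: [0.4787, -0.1876, 0.2524]
eef_rot: [-0.126, 0.972, 0.025, 0.199]
contact_force: [-0.3, 0.6, 0.6]
opening: 0.701
finger_force: 0.0
(array([ 0.076, -0.118,  0.129]), array([0.001, 0.002, 0.004])) [ 0.9   0.52 -0.69  2.16  0.42  0.24  1.78]
0.085 [293.60437476 229.66818749]
0.03 [298.46845212 212.64234134]
0 [300.44297885 205.72956057]
```

View pics/w1.png

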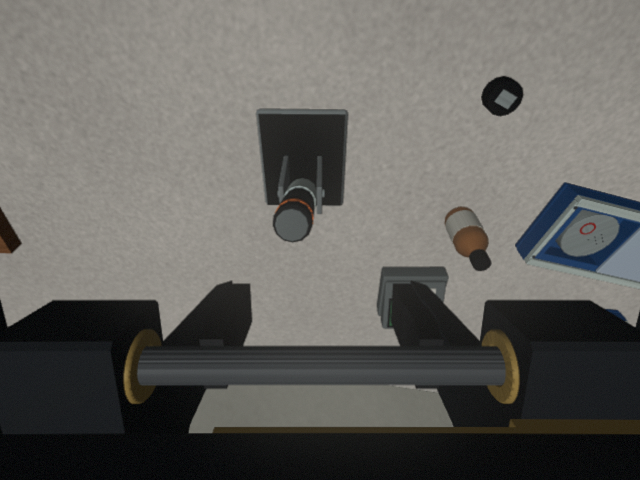

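The wrist view shows the cap's face at (293,222), about 7 px above my prediction; the stand base's centre is near (303,157). I'll refine with three views.

```bash
python3 - <<'E'
from h import *
import g
s=snap('wrist','w2');a=load('s0');b=load('t0')
c=cv2.cvtColor(s['img'],cv2.COLOR_RGB2GRAY)[195:250,265:325]
m=(c>70).astype(np.uint8); n,l,stt,cen=cv2.connectedComponentsWithStats(m)
for i in range(1,n):
    if stt[i,4]>100:print(stt[i],cen[i]+[265,195])
ts=lambda x,y:(345+(x-400)/3.0075,195+y/3); ss=lambda x,y:(145+(x-400)/3.0075,240+(y-300)/3)
rays=[ray(b,*ts(631,184)),ray(a,*ss(516,354)),ray(s,293,222)]
for l in(rays,rays[:2],rays[1:],rays[::2]):
    p=tri(*l);print(p,[np.linalg.norm(np.cross(p-o,d)).round(4) for o,d in l])
print(g.rim+.085*g.u, s['cam_to_world'][:3,3], r.get_state()['tool_pos'])
# direct: cap at z .170
for f,q in((b,ts(631,184)),(a,ss(516,354)),(s,(293,222))):print(plane(f,*q,.170))
cs=np.array([plane(s,*q,.01) for q in[(257,110),(348,110),(344,206),(267,206)]]);print(cs)
E
```

```text
[   0    0   60   55 2383] [294.87075115 227.7650021 ]
[ 0.50253101 -0.20045636  0.16541193] [np.float64(0.0009), np.float64(0.0009), np.float64(0.0014)]
[ 0.50211101 -0.20117597  0.1640781 ] [np.float64(0.0002), np.float64(0.0002)]
[ 0.50296956 -0.20012065  0.16521361] [np.float64(0.0011), np.float64(0.0011)]
[ 0.50148109 -0.19995942  0.16800176] [np.float64(0.0007), np.float64(0.0007)]
[ 0.50492711 -0.19917761  0.17029084] [ 0.36147034 -0.21725458  0.35970242] [ 0.47930304 -0.18573571  0.25242212]
[ 0.50162889 -0.20029579  0.17      ]
[ 0.50639585 -0.20205562  0.17      ]
[ 0.49964987 -0.19949145  0.17      ]
[[ 0.49517016 -0.24577601  0.01      ]
 [ 0.47264387 -0.1614153   0.01      ]
 [ 0.57878319 -0.1325983   0.01      ]
 [ 0.60165841 -0.21819566  0.01      ]]
```

```bash
sed -i 's/\[.537,-.191,.092\]/[.5355,-.1915,.091]/' g.py; python3 g.py .12; python3 g.py .027
```

```text
(array([ 0.096, -0.13 ,  0.328]), array([0.002, 0.002, 0.007])) [ 0.9   0.52 -0.69  2.16  0.42  0.24  1.78]
(array([ 0.098, -0.131,  0.948]), array([0.002, 0.002, 0.007])) [ 0.9   0.52 -0.69  2.16  0.42  0.24  1.78]
```

```bash
python3 -m pendant '[0.7,0.1,-0.13,0.1,0,0,0.01, 0.7,0.1,-0.13,0.2,0,0,0.01, 0.7,0.1,-0.13,0.2,0,0,0.01]'
python3 g.py .027
python3 -m pendant '[0.7,0,0,0.2,0,0,0, 0.7,0,0,0.4,0,0,0, 0.7,0,0,0.5,0,0,0, 0.7,0,0,0.6,0,0,0, 0.7,0,0,0.6,0,0,0]'
python3 g.py .027
```

```text
clock: 6.9
tool_pos: [0.4819, -0.205, 0.2175]
eef_rot: [-0.12, 0.973, 0.027, 0.197]
contact_force: [-0.1, 0.8, -0.2]
opening: 0.7
finger_force: 0.0
(array([-0.011, -0.004,  0.741]), array([ 0.002,  0.001, -0.003])) [ 0.87  0.58 -0.6   2.17  0.46  0.17  1.78]
clock: 7.4
tool_pos: [0.5019, -0.1969, 0.1469]
eef_rot: [-0.124, 0.975, 0.031, 0.182]
contact_force: [-0.3, 0.3, 0.2]
opening: 0.701
finger_force: 0.0
(array([-0.071, -0.024,  0.249]), array([ 0.01 , -0.018,  0.   ])) [ 0.79  0.73 -0.57  2.17  1.38  0.14  0.87]
```

```bash
python3 -m pendant '[0.7,0,0,0,0,0,0, 0.7,0,0,0,0,0,0,0.7,0,0,0,0,0,0]'
python3 g.py .027
```

```text
clock: 7.7
tool_pos: [0.5008, -0.1989, 0.1471]
eef_rot: [-0.122, 0.975, 0.031, 0.182]
contact_force: [-0.4, -0.2, -0.3]
opening: 0.701
finger_force: 0.0
(array([-0.08 , -0.013,  0.254]), array([ 0.009, -0.018, -0.003])) [ 0.79  0.73 -0.56  2.17  1.36  0.13  0.88]
```

```bash
python3 -m pendant '[0.7,-0.04,0,0.03,0,0,0, 0.7,-0.08,-0.01,0.03,0,0,0, 0.7,-0.08,-0.01,0.03,0.01,-0.018,0, 0.7,-0.08,-0.01,0.03,0.01,-0.018,0]'
python3 g.py .027
```

```text
clock: 8.1
tool_pos: [0.5143, -0.1977, 0.1472]
eef_rot: [-0.12, 0.973, 0.024, 0.197]
contact_force: [-0.4, 0.9, -0.4]
opening: 0.703
finger_force: 0.0
(array([0.01 , 0.005, 0.222]), array([-0.001,  0.   , -0.003])) [ 0.8   0.75 -0.6   2.16  1.66  0.16  0.58]
```

```bash
python3 -m pendant '[0.7,0.01,0,0.05,0,0,0, 0.7,0.01,0,0.1,0,0,0, 0.7,0.01,0,0.15,0,0,0, 0.7,0.01,0,0.19,0,0,0, 0.7,0.01,0,0.22,0,0,0, 0.7,0.01,0,0.22,0,0,0]'
python3 - <<'E'
from h import *
import g
print(goto(g.rim+.027*g.u,g.frame(g.u,g.yy)),r.get_state()['q'].round(2))
snap('wrist','w3');a=snap('scene','s3')['img'];w=load('w3')['img'];b=snap('top','t3')['img']
cv2.imwrite('pics/m3.png',np.hstack([cv2.resize(a[230:380,120:300],(400,333)),cv2.resize(w,(400,333))])[:,:,::-1])
E
```

```text
clock: 8.7
tool_pos: [0.5243, -0.1948, 0.1151]
eef_rot: [-0.12, 0.973, 0.025, 0.196]
contact_force: [0.9, 0.5, -0.0]
opening: 0.702
finger_force: 0.0
(array([-0.009,  0.003, -0.002]), array([-0.   , -0.001, -0.003])) [ 0.84  0.85 -0.71  2.15  1.82  0.28  0.44]
```

View pics/m3.png

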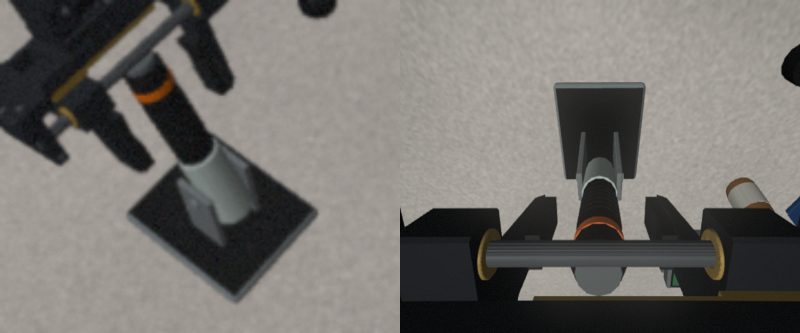

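The probe sits centred between the fingers and aligned with them in both views. I'll close.

```bash
python3 -m pendant '[0,0,0,0,0,0,0, 0,0,0,0,0,0,0, 0,0,0,0,0,0,0, 0,0,0,0,0,0,0, 0,0,0,0,0,0,0, 0,0,0,0,0,0,0]' 35
python3 - <<'E'
from h import *
import g
w=load('w3');print([proj(w,g.rim+t*g.u) for t in(.085,.06)]); print(r.get_state()['moment'],r.get_state()['q'].round(2))
E
```

```text
clock: 9.45
tool_pos: [0.5241, -0.1952, 0.1155]
eef_rot: [-0.119, 0.973, 0.025, 0.196]
contact_force: [-0.4, -0.2, 0.9]
opening: 0.299
finger_force: 35.0
[array([322.08680721, 395.27573623]), array([321.8655207 , 346.89338025])]
[-0.14035701  0.4053271  -0.04470234] [ 0.84  0.85 -0.71  2.16  1.82  0.28  0.44]
```

```bash
python3 -m pendant '[0,0,0,-0.03,0,0,0, 0,0,0,-0.07,0,0,0, 0,0,0,-0.11,0,0,0, 0,0,0,-0.15,0,0,0, 0,0,0,-0.19,0,0,0, 0,0,0,-0.23,0,0,0, 0,0,0,-0.23,0,0,0]'
python3 g.py .027
```

```text
clock: 10.15
tool_pos: [0.5112, -0.1986, 0.1484]
eef_rot: [-0.12, 0.973, 0.024, 0.197]
contact_force: [0.0, -0.0, -1.7]
opening: 0.296
finger_force: 35.0
(array([-0.006,  0.006,  0.238]), array([-0.002, -0.   , -0.003])) [ 0.8   0.74 -0.6   2.17  1.66  0.15  0.58]
```

```bash
python3 -m pendant '[0,0,0,-0.03,0,0,0, 0,0,0,-0.06,0,0,0, 0,0,0,-0.09,0,0,0, 0,0,0,-0.12,0,0,0, 0,0,0,-0.15,0,0,0, 0,0,0,-0.15,0,0,0, 0,0,0,-0.15,0,0,0]'
python3 g.py .027
```

```text
clock: 10.85
tool_pos: [0.5027, -0.2005, 0.168]
eef_rot: [-0.119, 0.973, 0.025, 0.197]
contact_force: [0.0, -0.3, -0.5]
opening: 0.294
finger_force: 35.0
(array([-0.01 ,  0.004,  0.381]), array([-0.001, -0.001, -0.003])) [ 0.8   0.69 -0.58  2.17  1.33  0.12  0.91]
```

```bash
python3 -m pendant '[0,0,0,-0.02,0,0,0, 0,0,0,-0.04,0,0,0, 0,0,0,-0.06,0,0,0, 0,0,0,-0.08,0,0,0, 0,0,0,-0.1,0,0,0, 0,0,0,-0.12,0,0,0, 0,0,0,-0.14,0,0,0, 0,0,0,-0.16,0,0,0, 0,0,0,-0.16,0,0,0]'
python3 g.py .027
```

```text
clock: 11.75
tool_pos: [0.4936, -0.2029, 0.1905]
eef_rot: [-0.119, 0.973, 0.025, 0.197]
contact_force: [0.3, -0.2, -1.1]
opening: 0.29
finger_force: 35.0
(array([-0.009,  0.005,  0.544]), array([-0.001, -0.001, -0.003])) [ 0.92  0.68 -0.74  2.17  1.17  0.23  1.07]
```

```bash
cat > t.py <<'E'
from h import *
import g,sys
print(goto([float(v) for v in sys.argv[1:4]],g.frame(np.array([0,0,1.]),np.array([0,1.,0]))),r.get_state()['q'].round(2),r.get_state()['moment'].round(2))
E
python3 t.py .50 -.12 .25
```

```text
(array([-0.315,  0.526, -0.297]), array([0.032, 0.253, 0.153])) [ 0.92  0.68 -0.74  2.17  1.17  0.23  1.07] [-0.13  0.54 -0.  ]
```

```bash
python3 -m pendant '[0,-0.06,0.05,-0.06,0,0.03,0, 0,-0.12,0.12,-0.12,0.01,0.07,0.03, 0,-0.18,0.22,-0.18,0.01,0.12,0.06, 0,-0.24,0.32,-0.24,0.02,0.17,0.09, 0,-0.3,0.42,-0.3,0.03,0.22,0.12, 0,-0.315,0.526,-0.297,0.032,0.253,0.153, 0,-0.315,0.526,-0.297,0.032,0.253,0.153, 0,-0.315,0.526,-0.297,0.032,0.253,0.153]'
python3 t.py .5288 .141 .22;python3 t.py .5 -.12 .25
```

```text
clock: 12.55
tool_pos: [0.4997, -0.1203, 0.2492]
eef_rot: [-0.001, 1.0, -0.001, -0.0]
contact_force: [-0.8, -0.2, -1.0]
opening: 0.297
finger_force: 35.0
(array([-0.199,  1.742,  0.192]), array([-0.001, -0.   ,  0.002])) [ 0.68  0.66 -0.9   1.86  0.64  0.94  1.06] [0.02 0.02 0.  ]
(array([-0.002,  0.002, -0.005]), array([-0.001, -0.   ,  0.002])) [ 0.68  0.66 -0.9   1.86  0.64  0.94  1.06] [0.02 0.02 0.  ]
```

```bash
python3 -m pendant '[0,-0.03,0.15,0,0,0,0, 0,-0.06,0.35,0,0,0,0, 0,-0.1,0.55,0,0,0,0, 0,-0.1,0.75,0,0,0,0, 0,-0.1,0.95,0,0,0,0, 0,-0.1,1,0,0,0,0]'
python3 -m pendant '[0,-0.03,0.2,0,0,0,0, 0,-0.06,0.4,0,0,0,0, 0,-0.1,0.6,0.1,0,0,0, 0,-0.1,0.7,0.2,0,0,0, 0,-0.1,0.74,0.3,0,0,0, 0,-0.1,0.74,0.3,0,0,0, 0,-0.1,0.74,0.3,0,0,0]'
python3 - <<'E'
from h import *
st=r.get_state();print(st['clock'],st['tool_pos'],R.from_quat(st['eef_rot']).as_matrix().round(3).tolist(),st['contact_force'])
w=snap('wrist','w4');a=snap('scene','s4');b=snap('top','t4')
P=np.array(st['tool_pos'])+[0,0,-.092]
for n,s in(('w',w),('s',a),('t',b)):print(n,'tip pred',proj(s,P).round(1),'ring',proj(s,[.5288,.141,.024]).round(1))
x,y=proj(a,P).astype(int)
cv2.imwrite('pics/m4.png',np.hstack([cv2.resize(a['img'][y-90:y+60,x-70:x+80],(400,400),interpolation=cv2.INTER_CUBIC),cv2.resize(w['img'][100:400,170:470],(400,400))])[:,:,::-1]);print(x,y)
E
```

```text
clock: 13.15
tool_pos: [0.5142, 0.0322, 0.2495]
eef_rot: [-0.003, 1.0, 0.0, -0.0]
contact_force: [-0.1, -0.7, -1.7]
opening: 0.298
finger_force: 35.0
clock: 13.85
tool_pos: [0.5297, 0.1387, 0.2039]
eef_rot: [0.001, 1.0, -0.001, -0.001]
contact_force: [0.9, 0.1, -0.4]
opening: 0.3
finger_force: 35.0
13.85 [0.52969082 0.13868604 0.20394839] [[-1.0, 0.001, -0.002], [0.001, 1.0, -0.003], [0.002, -0.003, -1.0]] [ 0.89276752  0.07407625 -0.37572787]
w tip pred [321.1 244.2] ring [323.9 216.3]
s tip pred [377.2 179.6] ring [373.3 211.8]
t tip pred [230.3 240.5] ring [235.1 245. ]
377 179
```

View pics/m4.png

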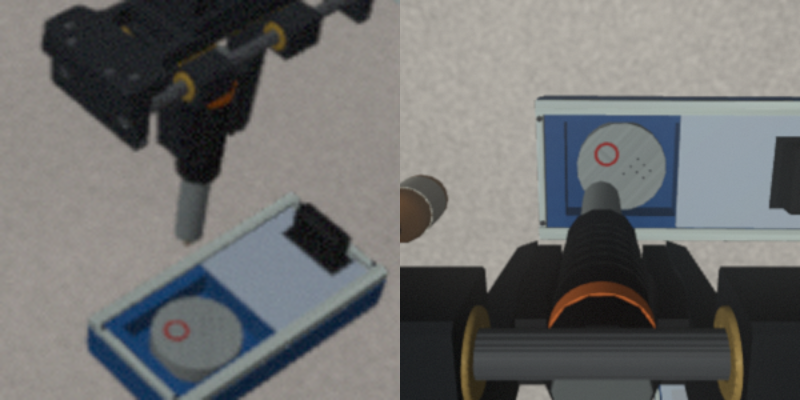

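Scene: nose end at about (377,178), case open, bar at its +y end. Wrist: ring at (325,215), the probe looks straight in the hand. I'll lower to about 8 mm above the block and check uprightness and aim.

```bash
python3 t.py .5286 .1413 .125
```

```text
(array([0.011, 0.012, 0.533]), array([-0.001,  0.   , -0.001])) [ 0.12  0.74 -0.81  1.82  0.68  0.89  0.56] [0.07 0.   0.02]
```

```bash
python3 -m pendant '[0,0.01,0.01,0.1,0,0,0, 0,0.01,0.01,0.2,0,0,0, 0,0.01,0.01,0.3,0,0,0, 0,0.01,0.01,0.4,0,0,0, 0,0.01,0.01,0.48,0,0,0, 0,0.01,0.01,0.53,0,0,0, 0,0.01,0.01,0.53,0,0,0, 0,0.01,0.01,0.53,0,0,0]'
python3 - <<'E'
from h import *
st=r.get_state();print(st['tool_pos'],R.from_quat(st['eef_rot']).as_matrix()[:,2].round(3),st['q'].round(2))
w=snap('wrist','w5');a=snap('scene','s5')
P=np.array(st['tool_pos'])+[0,0,-.092]
T=w['cam_to_world'];print(T[:3,3])
for n,s in(('w',w),('s',a)):print(n,[proj(s,P+[0,0,h]).round(1).tolist() for h in(0,.01,.065)],'ring',proj(s,[.5286,.1413,.024]).round(1))
c=lambda i,x,y:cv2.resize(i[y:y+70,x:x+70],(400,400),interpolation=cv2.INTER_CUBIC)
cv2.imwrite('pics/m5.png',np.hstack([c(a['img'],340,155),c(w['img'],288,190)])[:,:,::-1])
E
```

```text
clock: 14.8
tool_pos: [0.5282, 0.1428, 0.125]
eef_rot: [-0.001, 1.0, -0.0, -0.0]
contact_force: [-0.1, -0.2, -1.7]
opening: 0.3
finger_force: 35.0
[0.52824887 0.14283376 0.1250479 ] [-0.001 -0.    -1.   ] [ 0.06  0.85 -0.71  1.88  0.82  0.73  0.44]
[0.45834754 0.1428828  0.27152482]
w [[320.8, 243.9], [320.8, 248.2], [320.8, 279.6]] ring [318.7 240.8]
s [[374.3, 207.9], [374.8, 204.4], [377.7, 183.6]] ring [373.3 211.7]
```

View pics/m5.png

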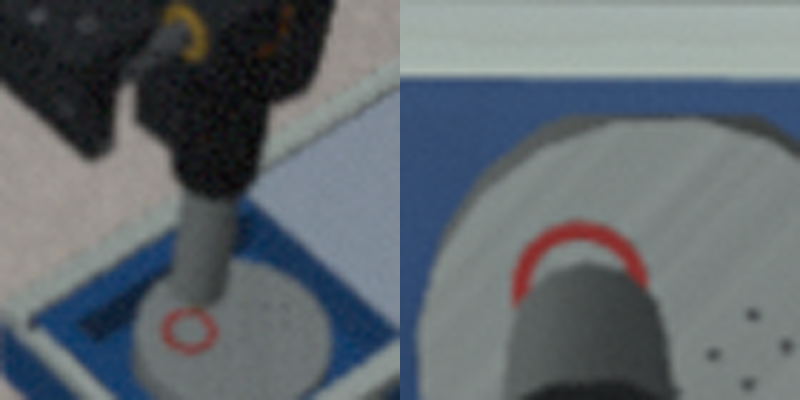

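Scene crop: nose end at (200,290) above the ring at (190,331). Wrist crop: nose end at (588,265), ring centre at about (580,285). The probe is upright within about 1°, and the aim needs roughly -2 mm in y. I'll descend gently.

```bash
python3 -m pendant '[0,-0.005,-0.01,0.01,0,0,0, 0,-0.005,-0.012,0.02,0,0,0, 0,-0.005,-0.012,0.03,0,0,0, 0,-0.005,-0.012,0.036,0,0,0, 0,-0.005,-0.012,0.036,0,0,0, 0,-0.005,-0.012,0.036,0,0,0]'
for i in 1 2 3; do python3 - <<'E'
from h import *
s=r.get_state();print(s['tool_pos'].round(4),s['contact_force'].round(2))
E
done
python3 -m pendant '[0,0,0,0.007,0,0,0, 0,0,0,0.014,0,0,0, 0,0,0,0.014,0,0,0, 0,0,0,0.014,0,0,0]'
python3 -m pendant '[0,0,0,0.007,0,0,0, 0,0,0,0.014,0,0,0, 0,0,0,0.014,0,0,0, 0,0,0,0.014,0,0,0]'
```

```text
clock: 15.5
tool_pos: [0.5289, 0.1408, 0.1195]
eef_rot: [-0.001, 1.0, -0.0, -0.0]
contact_force: [0.0, -0.6, -1.7]
opening: 0.294
finger_force: 35.0
[0.5289 0.1408 0.1195] [ 0.05 -0.6  -1.66]
[0.5289 0.1408 0.1195] [ 0.05 -0.6  -1.66]
[0.5289 0.1408 0.1195] [ 0.05 -0.6  -1.66]
clock: 15.9
tool_pos: [0.5288, 0.1407, 0.1174]
eef_rot: [-0.0, 1.0, -0.0, -0.0]
contact_force: [0.2, -1.0, -2.2]
opening: 0.3
finger_force: 35.0
clock: 16.3
tool_pos: [0.5288, 0.1407, 0.1153]
eef_rot: [-0.0, 1.0, -0.0, -0.0]
contact_force: [-0.4, 0.1, -1.5]
opening: 0.298
finger_force: 35.0
```

```bash
python3 - <<'E'
from h import *
w=snap('wrist','w6');a=snap('scene','s6')
P=r.get_state()['tool_pos']+[0,0,-.092]
for n,s in(('w',w),('s',a)):print(n,[proj(s,P+[0,0,h]).round(1).tolist() for h in(0,.01,.065)],'ring',proj(s,[.529,.141,.024]).round(1))
c=lambda i,x,y:cv2.resize(i[y:y+50,x:x+50],(400,400),interpolation=cv2.INTER_CUBIC)
cv2.imwrite('pics/m6.png',np.hstack([c(a['img'],350,180),c(w['img'],295,210)])[:,:,::-1])
E
```

```text
w [[320.9, 244.1], [320.9, 248.3], [320.8, 279.8]] ring [321.3 244.5]
s [[373.2, 212.1], [373.7, 208.6], [376.5, 188.2]] ring [373.4 211.9]
```

View pics/m6.png

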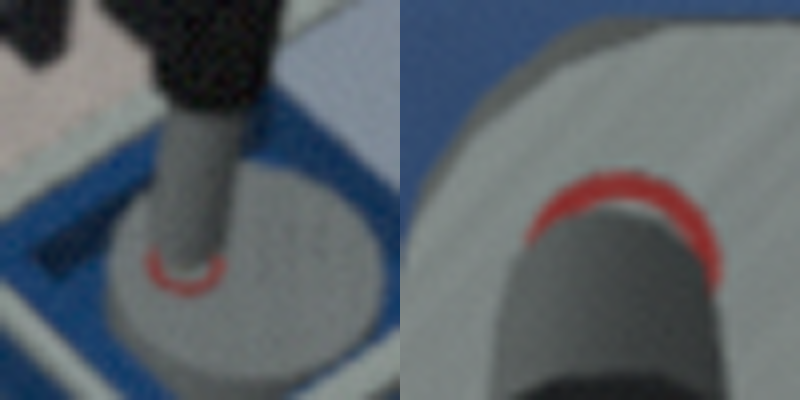

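Wrist crop: nose centre at about x=609, ring centre at (627,263). Scene crop: ring at (187,265) with the nose directly above it. A nudge of about 1 mm in +y and 0.5 mm in -x centres it; then I'll press.

```bash
python3 -m pendant '[0,0.004,0.007,-0.007,0,0,0, 0,0.004,0.007,-0.007,0,0,0, 0,0.004,0.007,0,0,0,0, 0,0.004,0.007,0.007,0,0,0, 0,0.004,0.007,0.014,0,0,0, 0,0.004,0.007,0.014,0,0,0]'
python3 -m pendant '[0,0,0,0.007,0,0,0, 0,0,0,0.007,0,0,0, 0,0,0,0.007,0,0,0]'
python3 -m pendant '[0,0,0,0.007,0,0,0, 0,0,0,0.007,0,0,0, 0,0,0,0.007,0,0,0]'
```

```text
clock: 17.0
tool_pos: [0.5284, 0.1418, 0.1133]
eef_rot: [-0.001, 1.0, -0.0, -0.0]
contact_force: [-0.6, -0.7, 0.4]
opening: 0.293
finger_force: 35.0
clock: 17.3
tool_pos: [0.5284, 0.1418, 0.1123]
eef_rot: [-0.0, 1.0, -0.0, -0.0]
contact_force: [0.2, 0.1, 1.1]
opening: 0.298
finger_force: 35.0
clock: 17.6
tool_pos: [0.5284, 0.1418, 0.1112]
eef_rot: [-0.0, 1.0, -0.0, -0.0]
contact_force: [-0.7, -0.0, 0.6]
opening: 0.299
finger_force: 35.0
```

```bash
python3 -m pendant '[0,0,0,0.007,0,0,0]' >/dev/null
for i in 1 2 3 4 5 6; do python3 -m pendant '[0,0,0,0,0,0,0]'|grep -E 'contact|tool_p'; done
```

```text
tool_pos: [0.5283, 0.1418, 0.1101]
contact_force: [0.7, -0.3, 2.8]
tool_pos: [0.5283, 0.1418, 0.1101]
contact_force: [0.2, -0.1, 2.4]
tool_pos: [0.5283, 0.1418, 0.1102]
contact_force: [-0.1, -0.3, 1.4]
tool_pos: [0.5283, 0.1418, 0.1101]
contact_force: [0.5, -0.2, 2.4]
tool_pos: [0.5283, 0.1418, 0.1101]
contact_force: [0.2, -0.3, 2.0]
tool_pos: [0.5283, 0.1418, 0.1101]
contact_force: [-0.2, -0.2, 3.5]
```

The reading averages 2.4 N; adding the probe's 1.7 N weight gives about 4.1 N, so the tip is pushed in about 5 mm. That fits contact at TCP z ≈ 0.115 and holding at 0.110. Handing in.

```bash
python3 -c "
from plant import r
print(r.finish_job())"
```

```text
the job is handed in; nothing more can be done
None
```

I handed the job in with the cover open at its end stop and the probe held upright, its tip pushed in about 5 mm (about 4 N, both from the force and height readings). The tip is aimed inside the red ring to within about 1–2 mm; I took no picture after the final press.

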